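# Pull the tote of furniture feet to the front of the deep rack with the pull hook

## Task

Take the pull hook by its wooden handle, catch its tip behind the front wall of the grey tote deep in the wire-topped rack, and draw the tote forward until you feel it bear steadily for a moment against the rubber bumpers of the front stop: pull gently (never over 20 N) so that it does not tip up over the stop, and touch the tote with the hook only. Then unhook, leave the tote there, and set the hook back upright on its cork mat without dropping it; leave the other things on the bench undisturbed.

Things in the scene. Friction and masses are not known exactly. Their poses are not given: they have to be found in the camera images.
- hook_grip (a point): Pull hook, loose, 160 g: an upright beech handle block 80 long (x) x 28 wide (y) x 50 high (z) mm standing on its foot, with a steel rod 7 mm thick that leaves its front end, 40 mm above its foot, runs straight ahead along +x and turns straight down at its end. The point is the centre of the handle block, 25 mm above its foot. x points along the rod to the hooked end, z up. It starts on the cork mat. Pinch the handle from above across its 28 mm width.
- hook_tip (a point): Lowest point of the hook's down-turned end: 150 mm ahead (x) of the handle's centre and 9.5 mm below it; the down-turned end is 7 mm thick and hangs 21 mm below the rod's underside. Same axes as the handle.
- hook: The whole pull hook (handle, rod, end). Origin under the handle's centre on its foot; same axes.
- mat: Fixed thin cork mat 160 (x) x 100 (y) x 4 mm on the bench, the hook's place; origin at the centre of its underside; the hook's rod juts out over the mat's +x end. It lies on the left or on the right of the rack's front.
- rack: Fixed rack, 300 mm deep (x), 220 mm wide (y). Origin on the bench at the middle of its open front edge, x points inward (away from the robot), z up. Its plywood floor is 20 mm above the bench; wooden guide strips 20 mm high stand at both sides of the bay, 174 mm apart. Corner posts, and a roof of 8 mm and 6 mm steel wires whose underside lies 165 mm above the bench and which begins 40 mm behind the front edge, keep hands out; the space between tote and roof is open.
- stop: Steel stop rail across the rack's front, top 24 mm above the rack floor; origin at the foot of its inner face (12 mm behind the rack's front edge), x inward. Two rubber bumpers, 16 mm across, centred 12 mm above the floor, 100 mm apart, stick out 6 to 18 mm from that face: differs daily, not measured. They are rigid; a tote pulled on past them tips up over them, at about 7 to 13 N of pull.
- tote: Open grey plastic tote 130 (x) x 160 (y) x 75 (z) mm, loose on the rack's floor, 0.55 to 0.95 kg with eight wooden feet fixed in it; sliding it takes a few newtons, not known beforehand. Origin at the centre of its underside, front wall at x = -65 mm. Walls 6 mm thick. Behind the front wall 45 mm are empty (down to the 6 mm floor) for the hook's end; then come the feet, up to 56 mm above the tote's underside. It stands 45 to 82 mm short of the bumpers.
- tote_lip (a point): Middle of the top edge of the tote's front wall, centred in the wall's 6 mm thickness, 75 mm above the tote's underside; same axes as the tote.
- tray: Fixed black divided tray 110 x 100 x 35 mm, on the other side of the rack from the mat; origin under its centre. Not part of the job.
- glue: White bottle 56 mm across, 150 mm high, standing beside the rack; origin under its centre. Leave alone.
- jar: Glass jar with a steel lid, 60 mm across, 70 mm high, beside the rack; origin under its centre. Leave alone.
- spool: Empty wooden spool 70 mm across, 55 mm high; origin under its centre. Leave alone.
- disc: Steel weight 70 mm across, 18 mm high; origin under its centre. Leave alone.
Things that resemble listed ones, but are neither listed nor needed, are in the scene too. What is meant by the mat is not green or orange, and is the larger of those in its own colour.

How it is judged:
By the outcome, as a careful person would: the job done as asked, in the order asked, and still so for the second after the job is handed in, with the robot touching nothing.
It also fails if it takes over 72 s, if anything falls off the work surface, if the arm or the gripper's body presses on something with over 40 N, if the wrist force passes 120 N, or if a joint passes its speed limit or range.

## Robot

A 7-joint arm with a two-finger parallel gripper is mounted at the origin on the work surface. World frame = base frame: x ahead of the robot, y to its left, z up, the work surface at z = 0. Lengths are in m, angles in rad, forces in N, time in s.
With the tool pointing down it reaches from about 0.35 to 0.9 m from the base axis. Payload 19.9 kg.
Tool frame: the origin (TCP) lies on the centre line of the jaws, within the pads' length; the fingertips stand 8 mm ahead of it and the grasp point (between the pads) lies 11 mm behind it; z points along the fingers, x is the direction in which the jaws open and shut, and the axes are right-handed (so a half turn about z gives the same grasp; the last joint's range is limited). The gripper opens to 85 mm and grips with 20 to 120 N. Pads are 22 mm wide; open, the fingers measure 114 mm over their backs; the gripper's body (76 mm by 85 mm) begins 54 mm behind the grasp point. The pads swing forward as they close: fully open they stand 13 mm farther back than shut.
Start: joints at [-0.042, 0.417, -0.01, 1.614, 0.005, 1.111, -0.053], TCP at [0.625, 0, 0.239] pointing down, gripper open.
Joint ranges: [-2.81, 2.81], [-0.39, 2.02], [-1.27, 1.25], [0.06, 2.57], [-1.19, 4.33], [0.19, 2], [-2.82, 2.82]. Speed limits (rad/s): [1.89, 1.89, 2.39, 2.39, 3.01, 3.01, 3.01].

## Interface

Orientations are given as a 3x3 rotation matrix whose columns are the frame's x, y, z axes.
In Python, from rig import manip gives the robot as it stands.
- The arm moves only by the shell command python3 -m handwheel 'ROWS' [OPENING]. ROWS is JSON, a list of rows, each a list of 2 entries, a list of its own where there are three numbers: the shift along the tool's x, y, z in m, then the turn, a rotation vector about the tool's x, y, z in rad. In form: [[[x, y, z], [ax, ay, az]], ...]. A call has 1 to 5 rows; each row shifts and turns the commanded pose from where the row before left it, along the tool's axes as they then stand; what a row does not reach is not made up. A row lasts 1/10 s, in which the tool goes at most 50 mm and 8.59 degrees, less where a joint would pass 70% of its speed; a pose out of reach is approached as far as the arm can. A call with a gripper value outside its range is refused whole. OPENING is the closure, from 0 (fully open) to 1 (shut), set as the call begins (- or left out, the last holds). The fingers move at their own pace and stop on an object; the grip force is fixed at half the most. Time passes only in rows, so rows that do not move let the fingers close. It gives the time, the measured TCP pose, the force and the opening at its end, in the units of the state.
- manip.get_obs(): the state, without advancing time (a new reading comes with each control period).
- manip.grab_frame(name): name is "scene" or "side" or "wrist"; returns a dict with "image" (400x640x3 uint8, red, green, blue), "fx", "fy", "cx", "cy" (pixels), "rvec" (rotation vector, rad) and "tvec" (3), from world to camera coordinates, as OpenCV has them; the wrist camera has in their place "T_tool_cam" (4x4, takes a point from camera to tool coordinates, whose origin is the TCP and whose axes are the tool frame's). Camera axes: x right, y down, z forward; pixel columns grow to the right and rows downward; lengths in m; the calibration is good to about 2 mm. A picture is of the moment at which its call begins: read the wrist's pose just before it. There is no depth.
- manip.close_job(): hands the job in, once; it reports no verdict.
Trained networks look in the newest picture that a camera, given by its name, has taken for a name from the list of things; names that differ only in an ending like _2 or _b are one class to them, and where a whole thing is asked for, a point or a joint stands for the part that bears it (a point fixed in the world has none). Each returns a list of dicts, best first, with "p" (0 to 1); they miss things now and then, are a little off and sometimes report something else, mostly with a low value. They report only what shows in the picture. A call takes as long as a camera call. They do not tell look-alikes from the thing itself.
- manip.look_for(camera, label): "box" ([centre column, centre row, width, height] in pixels, round what is visible of it).
The state is a dict: "time_s": time; "q": joint angles; "joint_velocities": joint speeds; "tau": joint torques, N m; "eef_pos": TCP position; "eef_rot": TCP orientation; "force": force on the tool from outside, world axes, zero at the start; "wrist_torque": the same for the moment, N m; "gripper_width": finger opening in m.
Only numpy, scipy, OpenCV 4.12 (cv2) and the standard library are available. Lean on these libraries where they do the work, as an engineer would, in place of code of your own. Each camera call takes 0.05 s, during which the arm holds its last target.

## Working session

There is one attempt and no reset: what is moved stays moved. The work goes in short steps, Python scripts to look and compute and a shell command to move; the robot and the scene stay as the last step left them, time stands still between calls to the robot, and variables do not carry over. Pictures are saved under pics/ and viewed, and the job is handed in when it is done.

```bash
ls; mkdir -p pics; python3 - <<'E'
from rig import manip
import cv2
o=manip.get_obs();print(o)
for n in ["scene","side","wrist"]:
    f=manip.grab_frame(n);cv2.imwrite(f"pics/{n}0.png",cv2.cvtColor(f["image"],cv2.COLOR_RGB2BGR))
    print(n,{k:v for k,v in f.items() if k!="image"})
    for l in ["hook_grip","hook_tip","mat","rack","stop","tote","tote_lip","tray"]:
        print(l,[(d["p"],[round(x) for x in d["box"]]) for d in manip.look_for(n,l)][:3])
print(manip.get_obs()["time_s"])
E
```

```text
pics
{'time_s': 0.0, 'q': array([-0.04151525,  0.41796437, -0.01028972,  1.61416953,  0.00467653,
        1.11067353, -0.05299935]), 'joint_velocities': array([ 0.00141814,  0.00173076,  0.00042262, -0.00010394,  0.00078472,
        0.00040009,  0.00048587]), 'tau': array([ 3.43503270e-04, -8.64444852e+01,  6.79280274e-01, -4.34903777e+01,
        1.92400004e-02,  7.37222959e-03,  1.31192037e-04]), 'eef_pos': array([ 6.24671744e-01, -1.48867072e-06,  2.38668256e-01]), 'eef_rot': array([[ 9.99999294e-01,  1.59616534e-06, -1.18854162e-03],
       [ 1.50796361e-06, -9.99999997e-01, -7.42109432e-05],
       [-1.18854173e-03,  7.42090985e-05, -9.99999291e-01]]), 'force': array([ 0.43249097,  0.39066341, -0.38916287]), 'wrist_torque': array([ 0.02954732, -0.00738208, -0.023174  ]), 'gripper_width': 0.08566942933513358}
scene {'fx': 378.48062102821245, 'fy': 378.48062102821245, 'cx': 316.90892077487973, 'cy': 196.33484455880915, 'rvec': array([ 2.11899934,  1.2673961 , -0.50849468]), 'tvec': array([-0.20670862, -0.24798558,  1.31047078])}
hook_grip [(0.68, [236, 278, 33, 73])]
hook_tip [(0.
[... 1058 characters left out ...]
'fy': 305.8080661496204, 'cx': 317.26042669493285, 'cy': 202.051761680071, 'T_tool_cam': array([[ 9.99999943e-01,  1.48108369e-04,  3.03583247e-04,
        -9.71537382e-04],
       [-2.27121622e-04,  9.60073558e-01,  2.79747587e-01,
        -7.18923105e-02],
       [-2.50029289e-04, -2.79747640e-01,  9.60073537e-01,
        -1.34524447e-01],
       [ 0.00000000e+00,  0.00000000e+00,  0.00000000e+00,
         1.00000000e+00]])}
hook_grip [(0.73, [243, 354, 31, 10])]
hook_tip [(0.68, [244, 354, 32, 18])]
mat [(0.89, [249, 338, 74, 21]), (0.57, [73, 311, 124, 65])]
rack [(0.86, [446, 161, 387, 321])]
stop [(0.89, [277, 158, 46, 172])]
tote [(0.91, [430, 147, 166, 186])]
tote_lip []
tray []
1.35
```

View pics/scene0.png

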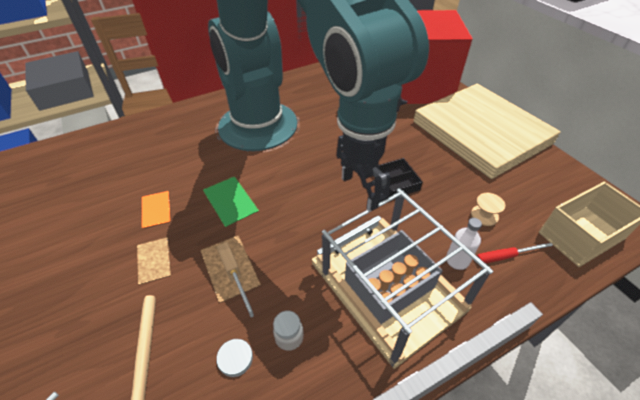

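View pics/side0.png

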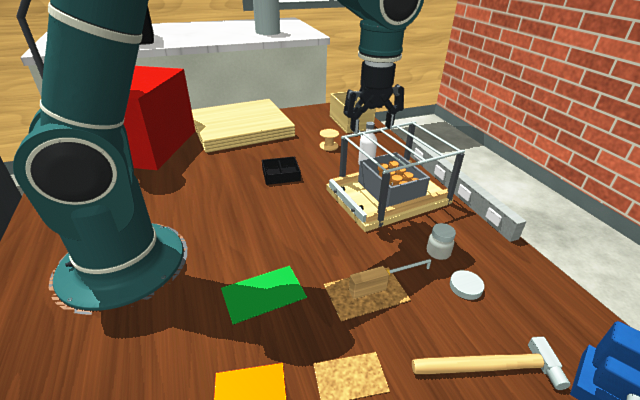

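View pics/wrist0.png

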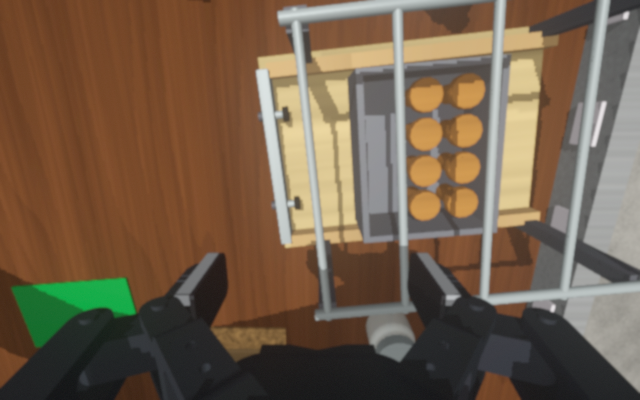

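```bash
cat > h.py <<'E'
import numpy as np, cv2
from rig import manip
from scipy.spatial.transform import Rotation as R
def snap(n,fn=None,crop=None,scale=1):
    o=manip.get_obs(); f=manip.grab_frame(n)
    if n=="wrist":
        T=np.eye(4);T[:3,:3]=o["eef_rot"];T[:3,3]=o["eef_pos"];f["W"]=T@f["T_tool_cam"]
    else:
        A=np.eye(4);A[:3,:3]=R.from_rotvec(f["rvec"]).as_matrix();A[:3,3]=f["tvec"];f["W"]=np.linalg.inv(A)
    np.save(f"pics/{fn or n}.npy",dict((k,f[k]) for k in("W","fx","fy","cx","cy")),allow_pickle=True)
    if fn:
        im=cv2.cvtColor(f["image"],cv2.COLOR_RGB2BGR);cv2.imwrite(f"pics/{fn}_full.png",im)
        if crop: im=im[crop[1]:crop[3],crop[0]:crop[2]]
        if scale!=1: im=cv2.resize(im,None,fx=scale,fy=scale,interpolation=cv2.INTER_CUBIC)
        cv2.imwrite(f"pics/{fn}.png",im)
    return f
def load(fn): return np.load(f"pics/{fn}.npy",allow_pickle=True).item()
def ray(f,u,v):
    W=f["W"];d=W[:3,:3]@np.array([(u-f["cx"])/f["fx"],(v-f["cy"])/f["fy"],1]);return W[:3,3],d
def onz(f,u,v,z):
    c,d=ray(f,u,v);return c+d*(z-c[2])/d[2]
def proj(f,p):
    q=np.linalg.inv(f["W"])@np.append(p,1);return f["fx"]*q[0]/q[2]+f["cx"],f["fy"]*q[1]/q[2]+f["cy"]
def tri(*a):
    A=np.zeros((3,3));b=np.zeros(3)
    for f,u,v in a:
        c,d=ray(f,u,v);d=d/np.linalg.norm(d);P=np.eye(3)-np.outer(d,d);A+=P;b+=P@c
    return np.linalg.solve(A,b)
E
python3 - <<'E'
from h import *
np.set_printoptions(precision=4,suppress=True)
s=snap("scene","s1",(190,220,320,350),5);d=snap("side","d1",(310,240,450,330),5)
w=snap("wrist","w1")
print("mat",onz(s,231,268,.004),onz(d,367,293,.004))
print("rodtip",tri((s,250,315),(d,429,265)))
for p in [(264,72),(286,244),(258,62),(288,246)]: print(p,onz(w,*p,.044))
for p in [(353,72),(365,241),(508,58),(497,232)]: print("tote",p,onz(w,*p,.095))
E
```

```text
mat [ 0.5067 -0.2708  0.004 ] [ 0.4973 -0.2791  0.004 ]
rodtip [ 0.654  -0.2739  0.0291]
(264, 72) [0.5708 0.1112 0.044 ]
(286, 244) [ 0.5875 -0.0753  0.044 ]
(258, 62) [0.5653 0.1204 0.044 ]
(288, 246) [ 0.5898 -0.0779  0.044 ]
tote (353, 72) [0.6543 0.1051 0.095 ]
tote (365, 241) [ 0.6712 -0.0493  0.095 ]
tote (508, 58) [0.7833 0.116  0.095 ]
tote (497, 232) [ 0.7998 -0.0398  0.095 ]
```

View pics/s1.png

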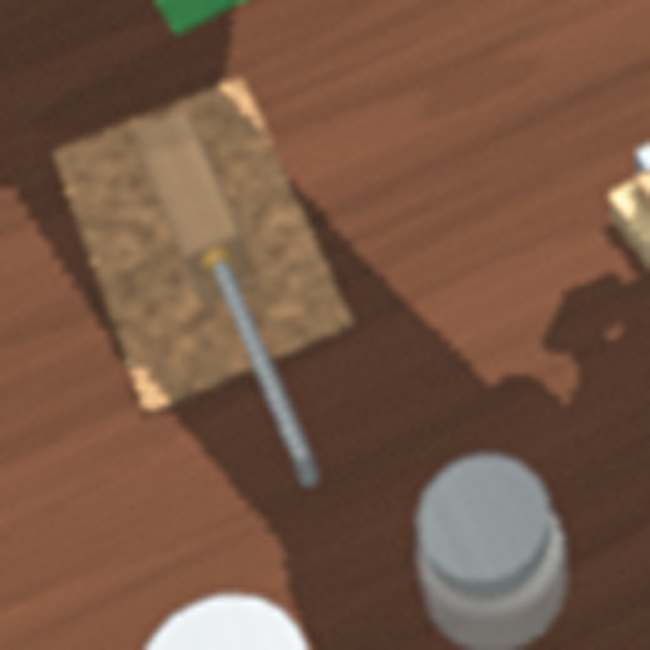

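View pics/d1.png

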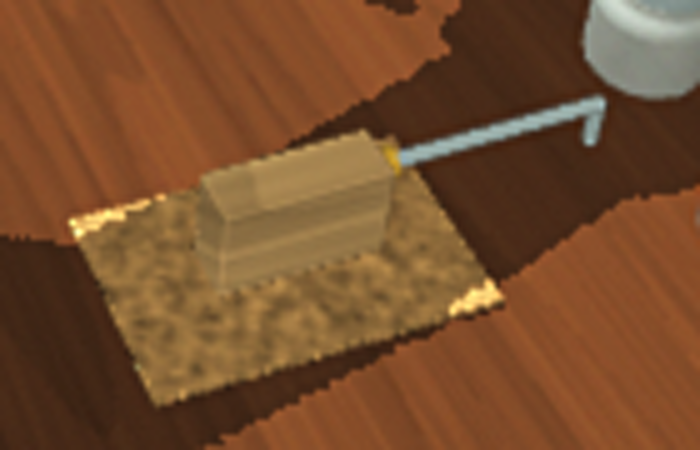

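```bash
python3 - <<'E'
from h import *
np.set_printoptions(precision=4,suppress=True)
s=load("s1");d=load("d1");w=load("w1")
print(np.array([onz(s,u/5+190,v/5+220,.054) for u,v in [(135,125),(188,110),(238,237),(185,257)]]))
print(np.array([onz(d,u/5+310,v/5+240,.054) for u,v in [(228,217),(202,178),(368,130),(390,176)]]))
print("rod ends z.0475", [onz(s,u/5+190,v/5+220,.044) for u,v in [(215,258),(305,468)]], [onz(d,u/5+310,v/5+240,.044) for u,v in [(393,158),(598,103)]])
print("mat",np.array([onz(s,u/5+190,v/5+220,.004) for u,v in [(55,153),(240,80),(352,322),(150,410)]]))
print("mat",np.array([onz(d,u/5+310,v/5+240,.004) for u,v in [(158,403),(70,222),(400,140),(502,298)]]))
E
```

```text
[[ 0.4637 -0.2814  0.054 ]
 [ 0.4674 -0.2562  0.054 ]
 [ 0.5462 -0.2592  0.054 ]
 [ 0.5446 -0.2839  0.054 ]]
[[ 0.4633 -0.2855  0.054 ]
 [ 0.4621 -0.2626  0.054 ]
 [ 0.5409 -0.2617  0.054 ]
 [ 0.5368 -0.2882  0.054 ]]
rod ends z.0475 [array([ 0.545 , -0.2717,  0.044 ]), array([ 0.6601, -0.2722,  0.044 ])] [array([ 0.5489, -0.2717,  0.044 ]), array([ 0.6518, -0.2735,  0.044 ])]
mat [[ 0.4219 -0.3209  0.004 ]
 [ 0.4235 -0.2227  0.004 ]
 [ 0.5823 -0.2246  0.004 ]
 [ 0.5801 -0.3226  0.004 ]]
mat [[ 0.418  -0.3248  0.004 ]
 [ 0.4187 -0.2252  0.004 ]
 [ 0.5808 -0.231   0.004 ]
 [ 0.5764 -0.3265  0.004 ]]
```

```bash
python3 -m handwheel '[[[-0.02,0.045,0],[0,0,0]],[[-0.02,0.045,0],[0,0,0]],[[-0.02,0.045,0],[0,0,0]],[[-0.02,0.045,0],[0,0,0]],[[-0.02,0.045,0],[0,0,0]]]' 0
python3 -m handwheel '[[[-0.02,0.045,0],[0,0,-0.14]],[[0,0,0],[0,0,-0.15]],[[0,0,0],[0,0,-0.15]],[[0,0,0],[0,0,-0.15]],[[0,0,0],[0,0,-0.15]]]'
python3 -m handwheel '[[[0,0,0],[0,0,-0.15]],[[0,0,0],[0,0,-0.15]],[[0,0,0],[0,0,-0.15]],[[0,0,0],[0,0,-0.15]],[[0,0,0],[0,0,-0.15]]]'
python3 -m handwheel '[[[0,0,0],[0,0,-0.06]],[[0,0,0],[0,0,0]],[[0,0,0],[0,0,0]]]'
python3 - <<'E'
from h import *
o=manip.get_obs();print(o["eef_pos"],o["eef_rot"],o["q"])
snap("wrist","w2")
E
```

```text
time_s: 2.0
eef_pos: [0.5239, -0.2266, 0.2395]
eef_rot: [[1.0, 0.0, 0.0], [0.0, -1.0, -0.0], [0.0, 0.0, -1.0]]
force: [1.3, 0.2, 0.7]
gripper_width: 0.0853
time_s: 2.5
eef_pos: [0.5064, -0.2671, 0.2393]
eef_rot: [[0.741, 0.672, 0.0], [0.672, -0.741, -0.0], [-0.0, 0.0, -1.0]]
force: [-0.7, 0.1, 0.2]
gripper_width: 0.0852
time_s: 3.0
eef_pos: [0.5065, -0.267, 0.2393]
eef_rot: [[0.084, 0.996, 0.0], [0.996, -0.084, -0.0], [-0.0, 0.0, -1.0]]
force: [-0.3, -0.2, -0.0]
gripper_width: 0.0854
time_s: 3.3
eef_pos: [0.5064, -0.2671, 0.2393]
eef_rot: [[0.033, 0.999, -0.0], [0.999, -0.033, -0.0], [-0.0, -0.0, -1.0]]
force: [0.3, -0.8, 0.1]
gripper_width: 0.0855
[ 0.50644186 -0.26706193  0.2392902 ] [[ 3.27621918e-02  9.99463175e-01 -2.65460058e-05]
 [ 9.99463175e-01 -3.27621923e-02 -1.89917679e-05]
 [-1.98512780e-05 -2.59095433e-05 -9.99999999e-01]] [ 0.55520059  0.32868792 -0.15309557  1.74363615  0.05607145  1.07352287
  1.9214411 ]
```

View pics/w2.png

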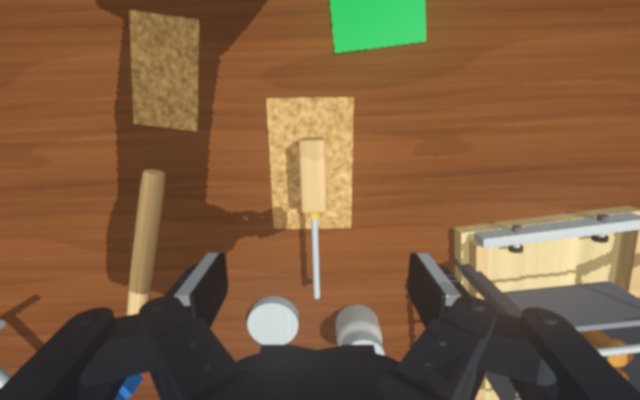

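```bash
python3 - <<'E'
from h import *
np.set_printoptions(precision=4,suppress=True)
w=load("w2")
c=np.array([onz(w,u,v,.054) for u,v in [(299.5,139),(325,138),(325.5,212),(301.5,213)]]);print(c,c.mean(0))
a=onz(w,314.5,216,.044);b=onz(w,317.5,297,.044);print(a,b,np.arctan2(b[1]-a[1],b[0]-a[0]))
print("mat",np.array([onz(w,u,v,.004) for u,v in [(266,98),(354,97),(352,228),(273,230)]]))
im=cv2.imread("pics/w2_full.png")[90:310,240:390];cv2.imwrite("pics/w2c.png",cv2.resize(im,None,fx=2.7,fy=2.7,interpolation=cv2.INTER_CUBIC))
E
```

```text
[[ 0.4596 -0.283   0.054 ]
 [ 0.4595 -0.2568  0.054 ]
 [ 0.5393 -0.2583  0.054 ]
 [ 0.5396 -0.2847  0.054 ]] [ 0.4995 -0.2707  0.054 ]
[ 0.547  -0.2707  0.044 ] [ 0.6527 -0.2707  0.044 ] 3.7167828675342215e-06
mat [[ 0.4162 -0.3221  0.004 ]
 [ 0.4184 -0.2213  0.004 ]
 [ 0.5786 -0.2237  0.004 ]
 [ 0.578  -0.3259  0.004 ]]
```

View pics/w2c.png

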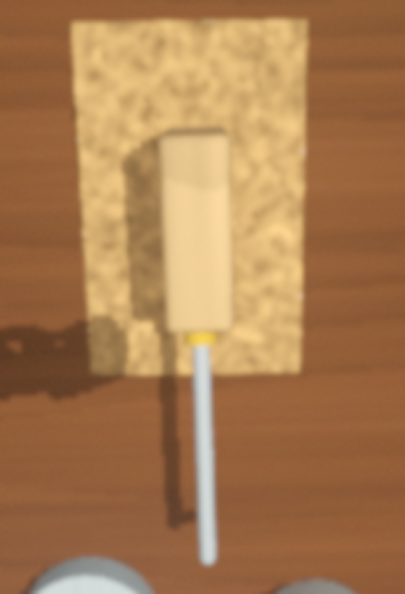

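```bash
python3 -m handwheel '[[[-0.004,-0.006,0.03],[0,0,-0.02]],[[0,0,0.04],[0,0,0]],[[0,0,0.04],[0,0,0]],[[0,0,0.04],[0,0,0]],[[0,0,0.03],[0,0,0]]]' 0
python3 -m handwheel '[[[0,0,0.02],[0,0,0]],[[0,0,0.015],[0,0,0]],[[0,0,0],[0,0,0]],[[0,0,0],[0,0,0]]]'
python3 - <<'E'
from h import *
snap("wrist","w3");snap("side","d3",(310,200,470,320),5)
E
```

```text
time_s: 3.85
eef_pos: [0.4997, -0.2704, 0.057]
eef_rot: [[0.012, 1.0, -0.001], [1.0, -0.012, 0.001], [0.001, -0.001, -1.0]]
force: [1.1, -0.9, 0.3]
gripper_width: 0.0856
time_s: 4.25
eef_pos: [0.5007, -0.2709, 0.0249]
eef_rot: [[0.011, 1.0, 0.0], [1.0, -0.011, -0.0], [-0.0, 0.0, -1.0]]
force: [-0.1, -0.1, -0.2]
gripper_width: 0.0852
```

View pics/w3.png

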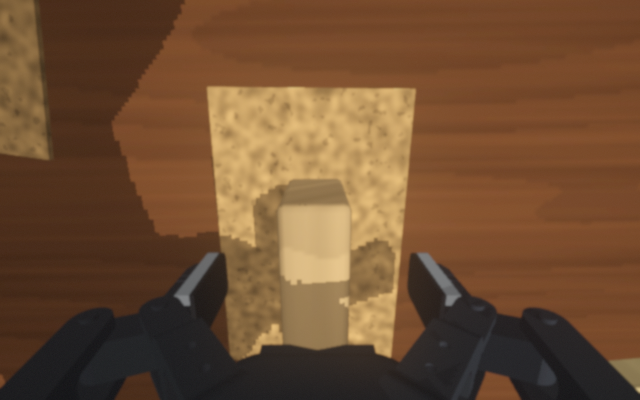

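View pics/d3.png

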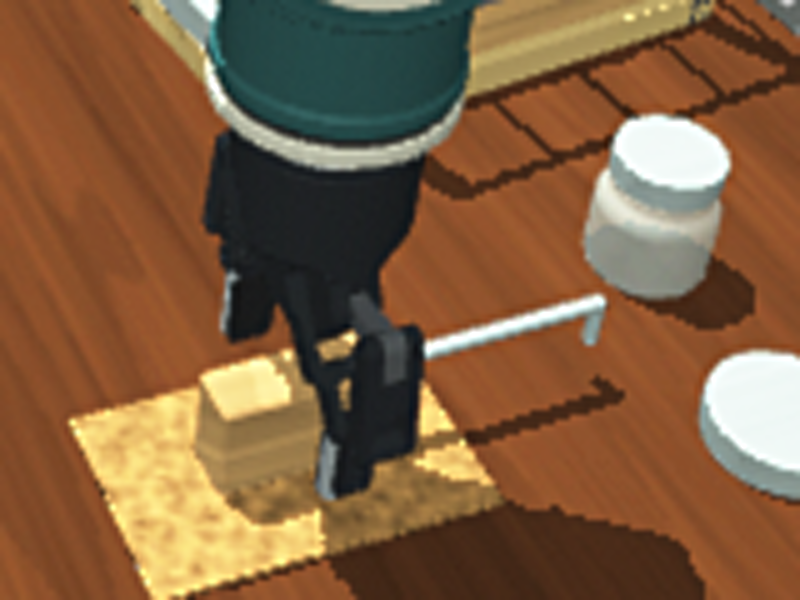

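```bash
python3 -m handwheel '[[[0,0,0],[0,0,0]],[[0,0,0],[0,0,0]],[[0,0,0],[0,0,0]],[[0,0,0],[0,0,0]],[[0,0,0],[0,0,0]]]' 1
python3 -m handwheel '[[[0,0,0],[0,0,0]],[[0,0,0],[0,0,0]],[[0,0,0],[0,0,0]]]' 1
```

```text
time_s: 4.85
eef_pos: [0.5005, -0.2709, 0.0246]
eef_rot: [[0.01, 1.0, 0.0], [1.0, -0.01, -0.0], [-0.0, 0.0, -1.0]]
force: [-1.5, -0.1, 6.2]
gripper_width: 0.0274
time_s: 5.15
eef_pos: [0.5005, -0.2709, 0.0246]
eef_rot: [[0.01, 1.0, 0.0], [1.0, -0.01, -0.0], [-0.0, 0.0, -1.0]]
force: [-2.8, -0.4, 5.4]
gripper_width: 0.0269
```

```bash
python3 -m handwheel '[[[0,0,-0.01],[0,0,0]],[[0,0,-0.02],[0,0,0]],[[0,0,-0.03],[0,0,0]],[[0,0,-0.02],[0,0,0]],[[0,0,-0.01],[0,0,0]]]' 1
python3 - <<'E'
from h import *
snap("wrist","w4");snap("side","d4",(310,160,470,280),5)
im=cv2.imread("pics/w1_full.png")[30:270,240:540];cv2.imwrite("pics/w1c.png",cv2.resize(im,None,fx=2.5,fy=2.5,interpolation=cv2.INTER_CUBIC))
E
```

```text
time_s: 5.65
eef_pos: [0.5009, -0.2711, 0.1165]
eef_rot: [[0.01, 1.0, 0.002], [1.0, -0.01, -0.001], [-0.001, 0.002, -1.0]]
force: [-0.2, 0.0, -1.1]
gripper_width: 0.0275
```

View pics/d4.png

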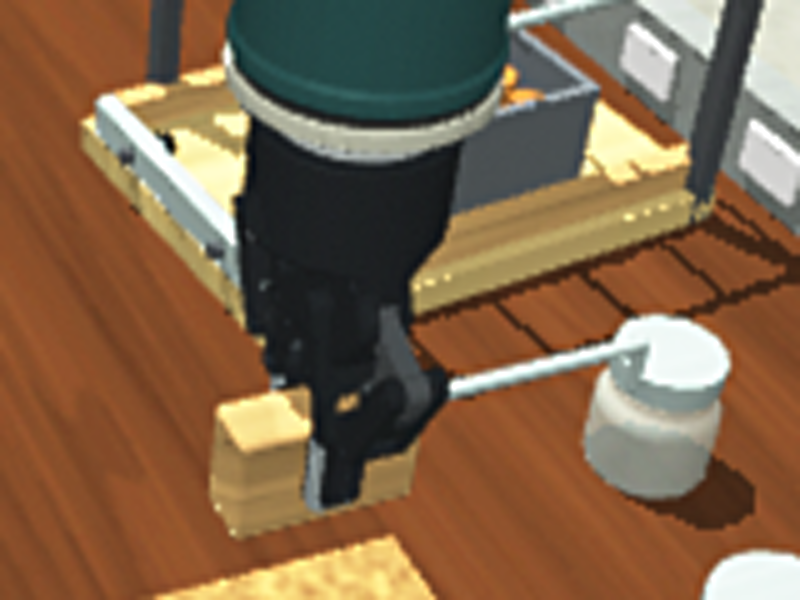

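View pics/w1c.png

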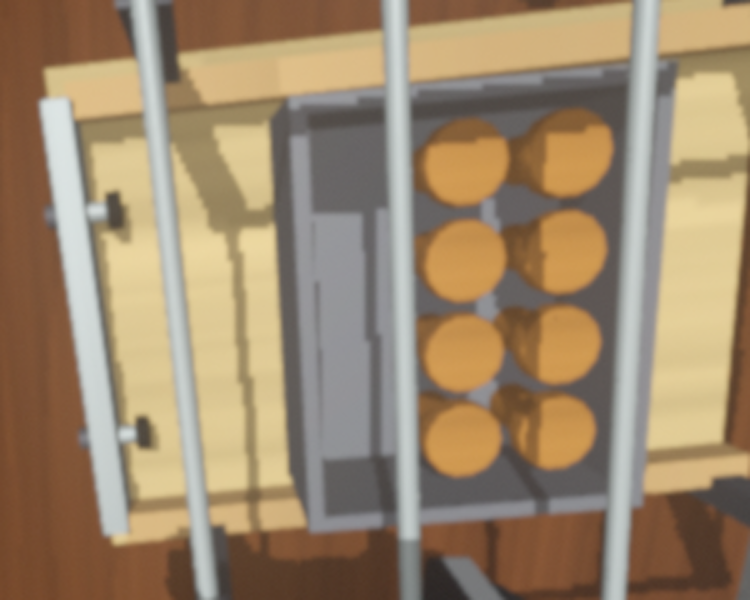

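View pics/w4.png

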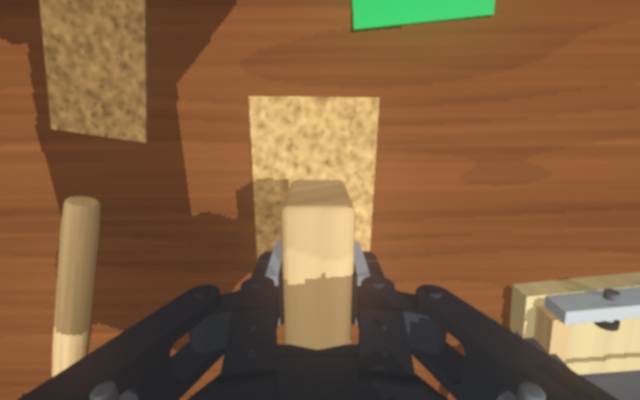

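```bash
python3 - <<'E'
from h import *
np.set_printoptions(precision=4,suppress=True)
w=load("w1")
P=lambda u,v,z: onz(w,u/2.5+240,v/2.5+30,z)
def seg(n,a,b,z):
    p,q=P(*a,z),P(*b,z);d=p-q;print(n,p,q,(p+q)/2,"len",np.linalg.norm(d),"yaw",np.arctan2(-d[0],d[1]))
seg("lip out",(290,100),(311,530),.095)
seg("lip in",(306,118),(325,510),.095)
seg("back",(676,64),(640,505),.095)
seg("stop top outer",(41,102),(106,536),.044)
seg("stop top inner",(70,99),(127,530),.044)
seg("bumper faces",(122,210),(151,432),.032)
seg("roof1",(145,0),(206,590),.171)
E
```

```text
lip out [0.6567 0.1067 0.095 ] [ 0.6706 -0.0504  0.095 ] [0.6637 0.0282 0.095 ] len 0.1577026223822025 yaw 0.08825252334538299
lip in [0.6624 0.101  0.095 ] [ 0.6758 -0.0419  0.095 ] [0.6691 0.0296 0.095 ] len 0.14357720634885315 yaw 0.09334935630624402
back [0.785  0.1178 0.095 ] [ 0.7988 -0.0398  0.095 ] [0.7919 0.039  0.095 ] len 0.1582230129719396 yaw 0.08742748912109677
stop top outer [0.5633 0.1123 0.044 ] [ 0.5833 -0.0758  0.044 ] [0.5733 0.0182 0.044 ] len 0.1891783991888034 yaw 0.10594282525483015
stop top inner [0.5749 0.1134 0.044 ] [ 0.5932 -0.0728  0.044 ] [0.5841 0.0203 0.044 ] len 0.18708047769536745 yaw 0.09786262514071191
bumper faces [0.5935 0.0708 0.032 ] [ 0.6045 -0.0286  0.032 ] [0.599  0.0211 0.032 ] len 0.10001112605067655 yaw 0.1097069889122444
roof1 [0.6126 0.1192 0.171 ] [ 0.6279 -0.0362  0.171 ] [0.6202 0.0415 0.171 ] len 0.15608460646166075 yaw 0.09785146139249956
```

```bash
python3 -m handwheel '[[[0,-0.03,0],[0,0,0]],[[0,-0.04,0],[0,0,0]],[[0,-0.03,0],[0,0,0]],[[0.03,0,0],[0,0,0]],[[0.04,0,0],[0,0,0]]]' 1
python3 -m handwheel '[[[0.04,0,0],[0,0,0]],[[0.04,0,0],[0,0,0]],[[0.04,0,0],[0,0,0]],[[0.04,0,0],[0,0,0]],[[0.03,0,0],[0,0,0]]]' 1
python3 -m handwheel '[[[0.015,0,0],[0,0,-0.05]],[[0,0,0],[0,0,-0.055]],[[0,0,0],[0,0,0]],[[0,0,0],[0,0,0]]]' 1
python3 - <<'E'
from h import *
snap("scene","s5",(310,180,450,300),5);snap("side","d5",(260,120,420,240),5)
print(manip.get_obs()["force"],manip.get_obs()["q"])
E
```

```text
time_s: 6.25
eef_pos: [0.3997, -0.2002, 0.1134]
eef_rot: [[0.014, 1.0, -0.001], [1.0, -0.014, 0.0], [0.0, -0.001, -1.0]]
force: [1.7, 1.9, -1.0]
gripper_width: 0.0275
time_s: 6.75
eef_pos: [0.4022, -0.0075, 0.1135]
eef_rot: [[0.009, 1.0, -0.001], [1.0, -0.009, 0.0], [0.0, -0.001, -1.0]]
force: [0.3, 0.0, -1.7]
gripper_width: 0.0276
time_s: 7.15
eef_pos: [0.403, 0.0045, 0.1139]
eef_rot: [[-0.093, 0.996, -0.001], [0.996, 0.093, -0.0], [0.0, -0.001, -1.0]]
force: [-0.5, 0.7, -1.1]
gripper_width: 0.0272
[ 0.3842921  -0.04227165 -0.86607138] [ 0.20403484  0.22907194 -0.32023729  2.23835152  0.11271545  0.68907631
  1.467911  ]
```

View pics/s5.png

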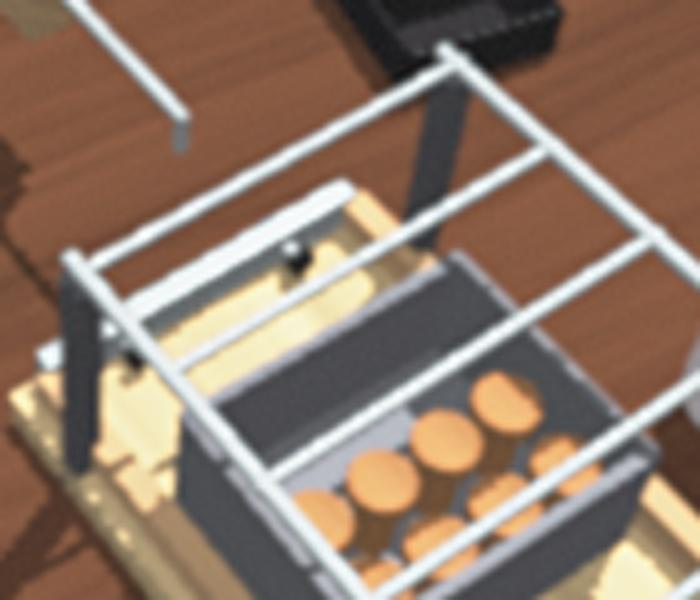

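View pics/d5.png

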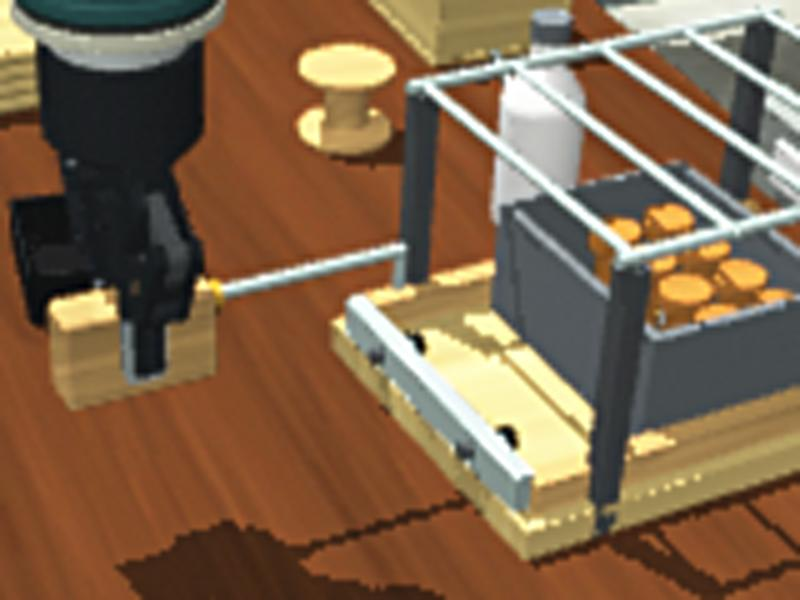

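```bash
cat > t.py <<'E'
from h import *
np.set_printoptions(precision=4,suppress=True)
s=load("s5");d=load("d5")
S=lambda u,v:(s,u/5+310,v/5+180)
D=lambda u,v:(d,u/5+260,v/5+120)
for n,a,b in [("tip",(181,150),(400,286)),("tip bend",(186,118),(402,247)),("lipL",(455,252),(498,208)),("lipR",(185,415),(640,338)),("roof front L",(448,55),(415,88)),("roof front R",(72,260),(625,255)),("bumpL",(298,255),(418,345)),("bumpR",(138,362),(509,437))]:
    p=tri(S(*a),D(*b));print(n,p,np.array(proj(s,p))-S(*a)[1:],np.array(proj(d,p))-D(*b)[1:])
E
python3 t.py
```

```text
tip [0.5562 0.0203 0.1087] [-0.0198  0.0545] [-0.0332 -0.04  ]
tip bend [0.5568 0.0216 0.1319] [-0.0038  0.0106] [-0.0063 -0.0078]
lipL [0.6577 0.109  0.0896] [-0.0656  0.1805] [-0.0969 -0.1167]
lipR [ 0.6706 -0.0437  0.0882] [ 0.5044 -1.2034] [0.7602 0.7615]
roof front L [0.6077 0.1276 0.1672] [-0.1128  0.3451] [-0.1718 -0.236 ]
roof front R [ 0.6292 -0.0788  0.1703] [-0.0108  0.0264] [-0.0165 -0.0178]
bumpL [0.5917 0.0706 0.0325] [-0.2748  0.7196] [-0.4339 -0.5059]
bumpR [ 0.6048 -0.0286  0.0297] [ 0.1828 -0.4349] [0.2901 0.3031]
```

```bash
python3 -m handwheel '[[[0,0.02,0],[0,0,0]],[[0,0.03,0],[0,0,0]],[[0,0.03,0],[0,0,0]],[[0,0.03,0],[0,0,0]],[[0,0.02,0],[0,0,0]]]' 1
python3 -m handwheel '[[[0,0,0],[0,0,0]],[[0,0,0],[0,0,0]]]' 1
python3 - <<'E'
from h import *
snap("scene","s5",(310,180,450,300),5);snap("side","d5",(260,120,420,240),5)
E
```

```text
time_s: 7.75
eef_pos: [0.5343, 0.0171, 0.114]
eef_rot: [[-0.093, 0.996, 0.0], [0.996, 0.093, -0.0], [-0.0, 0.0, -1.0]]
force: [0.7, -0.6, -1.5]
gripper_width: 0.0266
time_s: 7.95
eef_pos: [0.5322, 0.0171, 0.1138]
eef_rot: [[-0.094, 0.996, -0.001], [0.996, 0.094, -0.0], [0.0, -0.001, -1.0]]
force: [-0.5, 0.9, -1.2]
gripper_width: 0.0273
```

View pics/s5.png

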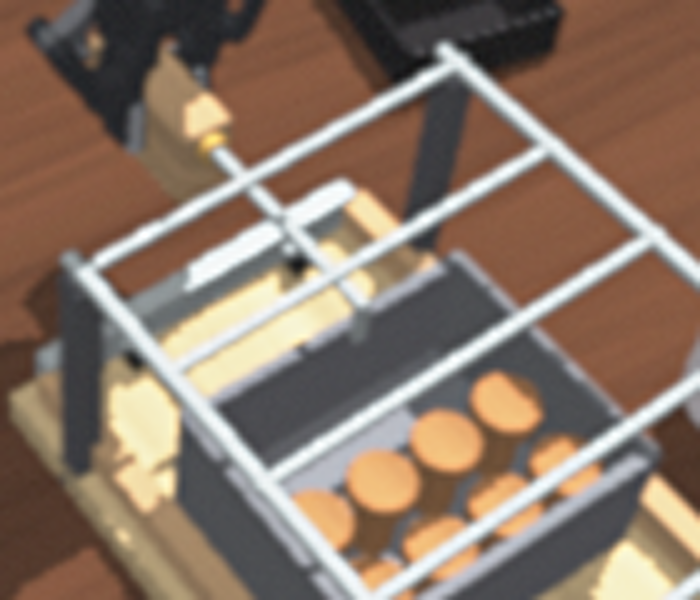

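View pics/d5.png

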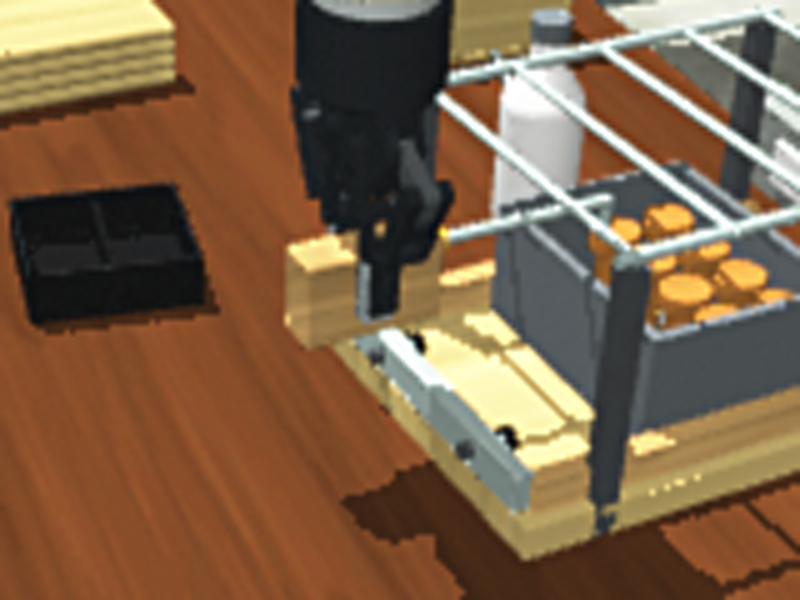

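```bash
python3 - <<'E'
from h import *
np.set_printoptions(precision=4,suppress=True)
s=load("s5");d=load("d5")
print(tri((s,358/5+310,338/5+180),(d,605/5+260,236/5+120)), tri((s,366/5+310,304/5+180),(d,608/5+260,199/5+120)))
E
python3 -m handwheel '[[[0,0,0.008],[0,0,0]],[[0,0,0.008],[0,0,0]],[[0,0,0],[0,0,0]]]' 1
python3 -m handwheel '[[[0,0,0.006],[0,0,0]],[[0,0,0.005],[0,0,0]],[[0,0,0],[0,0,0]],[[0,0,0],[0,0,0]]]' 1
python3 - <<'E'
from h import *
for i in range(4): print(manip.get_obs()["force"].round(2))
snap("scene","s6",(310,180,450,300),5);snap("side","d6",(300,120,420,210),6)
E
```

```text
[0.6857 0.0329 0.1079] [0.6852 0.0342 0.1312]
time_s: 8.35
eef_pos: [0.5317, 0.0174, 0.097]
eef_rot: [[-0.094, 0.996, -0.002], [0.996, 0.094, -0.0], [0.0, -0.002, -1.0]]
force: [0.4, -0.4, -1.2]
gripper_width: 0.0274
time_s: 8.75
eef_pos: [0.5326, 0.0176, 0.0872]
eef_rot: [[-0.095, 0.996, -0.0], [0.996, 0.095, -0.0], [0.0, -0.0, -1.0]]
force: [-0.8, -0.6, -0.2]
gripper_width: 0.0272
[-0.78 -0.56 -0.22]
[-0.78 -0.56 -0.22]
[-0.78 -0.56 -0.22]
[-0.78 -0.56 -0.22]
```

View pics/s6.png

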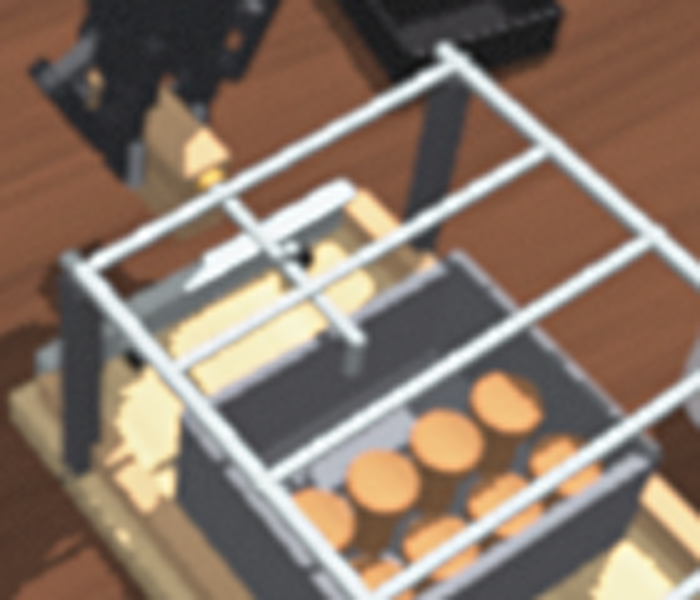

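View pics/d6.png

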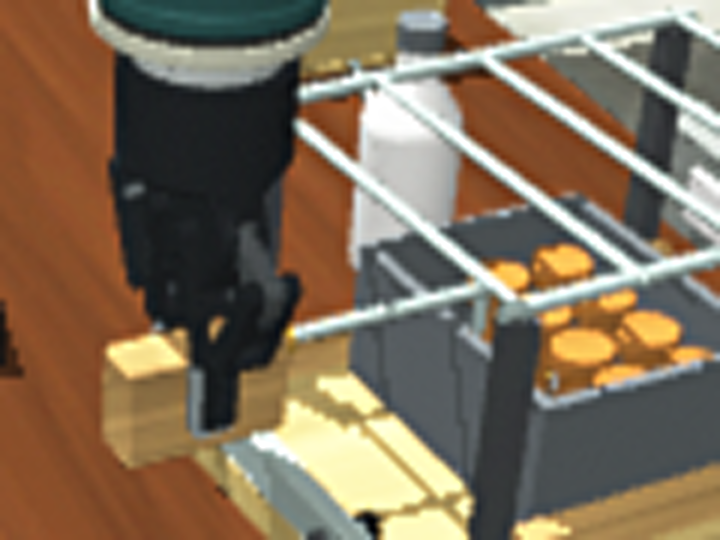

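```bash
python3 -m handwheel '[[[0,-0.004,0],[0,0,0]],[[0,-0.003,0],[0,0,0]],[[0,-0.001,0],[0,0,0]],[[0,0,0],[0,0,0]]]' 1
python3 -m handwheel '[[[0,-0.001,0],[0,0,0]],[[0,-0.001,0],[0,0,0]],[[0,-0.001,0],[0,0,0]]]' 1
python3 -m handwheel '[[[0,-0.001,0],[0,0,0]],[[0,-0.001,0],[0,0,0]],[[0,-0.001,0],[0,0,0]]]' 1
```

```text
time_s: 9.25
eef_pos: [0.5245, 0.0167, 0.0874]
eef_rot: [[-0.094, 0.996, 0.0], [0.996, 0.094, -0.0], [-0.0, 0.0, -1.0]]
force: [-0.1, 1.4, -1.8]
gripper_width: 0.0273
time_s: 9.55
eef_pos: [0.522, 0.0165, 0.0874]
eef_rot: [[-0.095, 0.996, 0.001], [0.996, 0.095, 0.0], [0.0, 0.001, -1.0]]
force: [3.9, 0.6, -3.4]
gripper_width: 0.0275
time_s: 9.85
eef_pos: [0.5188, 0.0162, 0.0874]
eef_rot: [[-0.094, 0.996, 0.0], [0.996, 0.094, 0.0], [0.0, 0.0, -1.0]]
force: [3.9, 0.4, -1.9]
gripper_width: 0.0274
```

```bash
python3 -m handwheel '[[[0,-0.002,0],[0,0,0]],[[0,-0.003,0],[0,0,0]],[[0,-0.003,0],[0,0,0]],[[0,-0.003,0],[0,0,0]],[[0,-0.003,0],[0,0,0]]]' 1
python3 -m handwheel '[[[0,-0.003,0],[0,0,0]],[[0,-0.003,0],[0,0,0]],[[0,-0.003,0],[0,0,0]],[[0,-0.003,0],[0,0,0]],[[0,-0.003,0],[0,0,0]]]' 1
python3 -m handwheel '[[[0,-0.002,0],[0,0,0]],[[0,-0.002,0],[0,0,0]],[[0,-0.001,0],[0,0,0]],[[0,-0.001,0],[0,0,0]],[[0,-0.001,0],[0,0,0]]]' 1
python3 - <<'E'
from h import *
snap("scene","s7",(310,180,450,300),5);snap("side","d7",(300,120,420,210),6)
E
```

```text
time_s: 10.35
eef_pos: [0.5045, 0.0148, 0.0873]
eef_rot: [[-0.095, 0.996, 0.0], [0.996, 0.095, -0.0], [-0.0, 0.0, -1.0]]
force: [4.3, 0.6, -3.1]
gripper_width: 0.0272
time_s: 10.85
eef_pos: [0.4896, 0.0134, 0.0873]
eef_rot: [[-0.094, 0.996, -0.0], [0.996, 0.094, -0.0], [-0.0, -0.0, -1.0]]
force: [4.8, 0.8, -1.5]
gripper_width: 0.0273
time_s: 11.35
eef_pos: [0.4828, 0.0128, 0.0873]
eef_rot: [[-0.095, 0.996, -0.0], [0.996, 0.095, -0.0], [-0.0, -0.0, -1.0]]
force: [4.2, 0.7, -2.7]
gripper_width: 0.0275
```

View pics/s7.png

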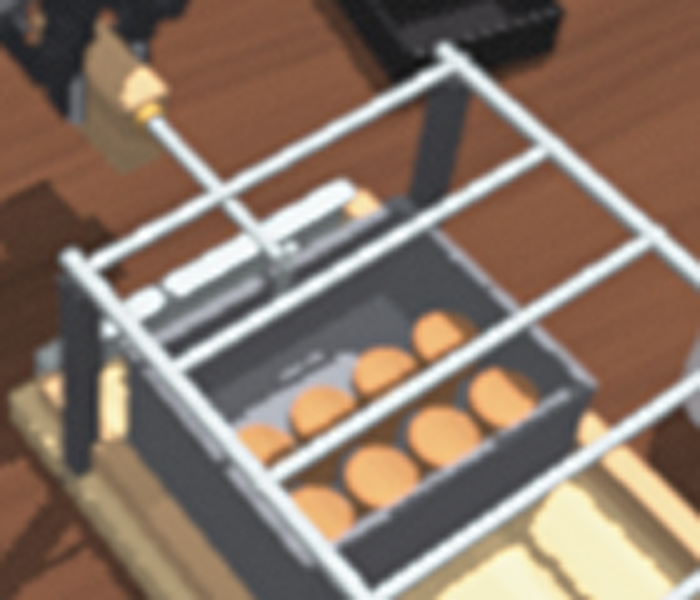

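View pics/d7.png

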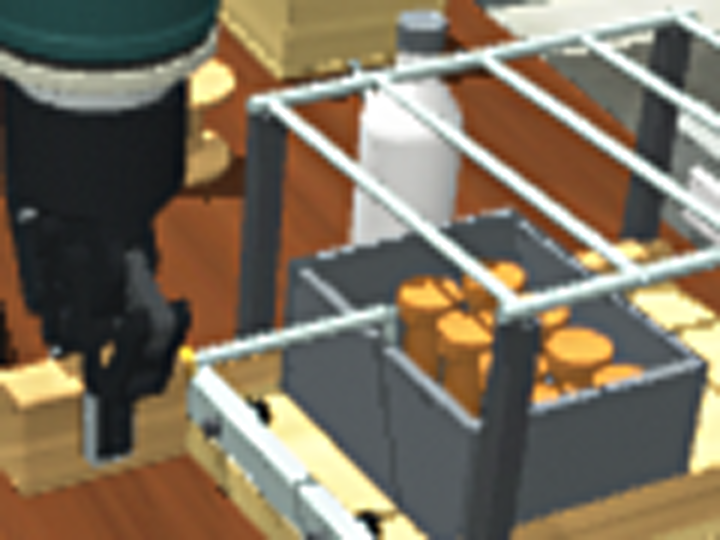

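```bash
python3 -m handwheel '[[[0,-0.002,0],[0,0,0]],[[0,-0.002,0],[0,0,0]],[[0,-0.002,0],[0,0,0]],[[0,-0.002,0],[0,0,0]],[[0,-0.002,0],[0,0,0]]]' 1
python3 -m handwheel '[[[0,-0.001,0],[0,0,0]],[[0,-0.001,0],[0,0,0]],[[0,-0.001,0],[0,0,0]],[[0,-0.001,0],[0,0,0]]]' 1
python3 -m handwheel '[[[0,-0.001,0],[0,0,0]],[[0,-0.001,0],[0,0,0]]]' 1
python3 -m handwheel '[[[0,-0.001,0],[0,0,0]]]' 1
python3 -m handwheel '[[[0,0,0],[0,0,0]]]' 1
```

```text
time_s: 11.95
eef_pos: [0.4727, 0.0118, 0.0873]
eef_rot: [[-0.094, 0.996, -0.0], [0.996, 0.094, -0.0], [-0.0, -0.0, -1.0]]
force: [3.6, 0.1, -1.7]
gripper_width: 0.0273
time_s: 12.35
eef_pos: [0.4689, 0.0115, 0.0873]
eef_rot: [[-0.094, 0.996, -0.0], [0.996, 0.094, -0.0], [-0.0, -0.0, -1.0]]
force: [3.9, 0.9, -1.3]
gripper_width: 0.0272
time_s: 12.55
eef_pos: [0.4668, 0.0113, 0.0873]
eef_rot: [[-0.095, 0.996, -0.0], [0.996, 0.095, -0.0], [0.0, -0.0, -1.0]]
force: [4.0, 0.4, -1.5]
gripper_width: 0.0273
time_s: 12.65
eef_pos: [0.4658, 0.0111, 0.0873]
eef_rot: [[-0.094, 0.996, -0.0], [0.996, 0.094, -0.0], [-0.0, -0.0, -1.0]]
force: [4.3, 0.1, -1.5]
gripper_width: 0.0276
time_s: 12.75
eef_pos: [0.4657, 0.0112, 0.0872]
eef_rot: [[-0.095, 0.996, -0.0], [0.996, 0.095, -0.0], [-0.0, -0.0, -1.0]]
force: [3.1, -0.0, -2.0]
gripper_width: 0.0272
```

```bash
for i in 1; do python3 -m handwheel '[[[0,-0.0005,0],[0,0,0]],[[0,-0.0005,0],[0,0,0]]]' 1 | grep -E "time|eef_pos|force"
python3 -m handwheel '[[[0,-0.0005,0],[0,0,0]],[[0,-0.0005,0],[0,0,0]]]' 1| grep -E "eef_pos|force"
python3 -m handwheel '[[[0,-0.0005,0],[0,0,0]],[[0,-0.0005,0],[0,0,0]]]' 1| grep -E "eef_pos|force"
python3 -m handwheel '[[[0,-0.0005,0],[0,0,0]]]' 1| grep -E "eef_pos|force"; done
```

```text
time_s: 12.95
eef_pos: [0.4649, 0.0111, 0.0873]
force: [4.5, -0.2, -3.0]
eef_pos: [0.4639, 0.011, 0.0873]
force: [4.0, -0.7, -1.7]
eef_pos: [0.4629, 0.0109, 0.0873]
force: [4.9, -0.3, -2.0]
eef_pos: [0.4624, 0.0108, 0.0873]
force: [4.6, 0.7, -1.4]
```

```bash
python3 -m handwheel '[[[0,-0.0004,0],[0,0,0]],[[0,-0.0004,0],[0,0,0]]]' 1 | grep -E "time|eef_pos|force"
python3 -m handwheel '[[[0,-0.0004,0],[0,0,0]]]' 1| grep -E "eef_pos|force"
python3 -m handwheel '[[[0,-0.0004,0],[0,0,0]]]' 1| grep -E "eef_pos|force"
python3 -m handwheel '[[[0,-0.0004,0],[0,0,0]]]' 1| grep -E "eef_pos|force"
python3 - <<'E'
from h import *
snap("scene","s8",(310,180,450,300),5);snap("side","d8",(300,120,420,210),6)
E
```

```text
time_s: 13.65
eef_pos: [0.4616, 0.0108, 0.0873]
force: [4.8, 0.7, -2.5]
eef_pos: [0.4612, 0.0107, 0.0873]
force: [4.3, 0.7, -2.0]
eef_pos: [0.4608, 0.0107, 0.0873]
force: [4.6, 1.1, -1.8]
eef_pos: [0.4604, 0.0107, 0.0873]
force: [4.5, 1.3, -2.4]
```

View pics/d8.png

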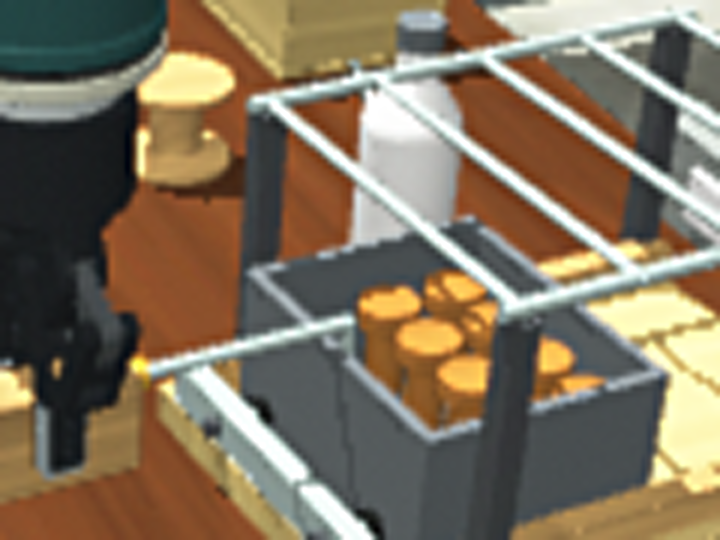

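Close to the bumpers; continuing in 0.4 mm steps.

```bash
g() { grep -E "time|eef_pos|force"|tr '\n' ' ';echo; }
python3 -m handwheel '[[[0,-0.0004,0],[0,0,0]]]' 1|g
python3 -m handwheel '[[[0,-0.0004,0],[0,0,0]]]' 1|g
python3 -m handwheel '[[[0,-0.0004,0],[0,0,0]]]' 1|g
python3 -m handwheel '[[[0,-0.0004,0],[0,0,0]]]' 1|g
```

```text
time_s: 14.15 eef_pos: [0.4601, 0.0106, 0.0873] force: [5.0, 0.9, -2.0] 
time_s: 14.25 eef_pos: [0.4596, 0.0106, 0.0873] force: [3.8, 0.4, -1.9] 
time_s: 14.35 eef_pos: [0.4593, 0.0105, 0.0873] force: [4.9, 0.9, -1.7] 
time_s: 14.45 eef_pos: [0.4588, 0.0105, 0.0873] force: [5.5, 1.0, -2.5]
```

```bash
g() { grep -E "time|eef_pos|force"|tr '\n' ' ';echo; }
python3 -m handwheel '[[[0,-0.0004,0],[0,0,0]]]' 1|g
python3 -m handwheel '[[[0,-0.0004,0],[0,0,0]]]' 1|g
python3 -m handwheel '[[[0,-0.0004,0],[0,0,0]]]' 1|g
```

```text
time_s: 14.55 eef_pos: [0.4584, 0.0105, 0.0873] force: [4.5, 0.4, -1.7] 
time_s: 14.65 eef_pos: [0.458, 0.0104, 0.0873] force: [4.6, -0.0, -2.3] 
time_s: 14.75 eef_pos: [0.4576, 0.0104, 0.0873] force: [4.7, 0.1, -2.1]
```

```bash
g() { grep -E "time|eef_pos|force"|tr '\n' ' ';echo; }
python3 -m handwheel '[[[0,-0.0004,0],[0,0,0]]]' 1|g
python3 -m handwheel '[[[0,-0.0004,0],[0,0,0]]]' 1|g
python3 -m handwheel '[[[0,-0.0004,0],[0,0,0]]]' 1|g
```

```text
time_s: 14.85 eef_pos: [0.4572, 0.0104, 0.0873] force: [6.6, -0.5, -2.4] 
time_s: 14.95 eef_pos: [0.4572, 0.0104, 0.0874] force: [8.8, 0.4, -3.6] 
time_s: 15.05 eef_pos: [0.4571, 0.0104, 0.0875] force: [10.8, 0.3, -4.0]
```

```bash
g() { grep -E "time|eef_pos|force"|tr '\n' ' ';echo; }
python3 -m handwheel '[[[0,-0.0004,0],[0,0,0]]]' 1|g
python3 -m handwheel '[[[0,-0.0004,0],[0,0,0]]]' 1|g
python3 - <<'E'
from h import *
snap("scene","s9",(310,180,450,300),5);snap("side","d9",(300,120,420,210),6)
E
```

```text
time_s: 15.15 eef_pos: [0.4568, 0.0104, 0.0875] force: [10.4, 0.6, -5.4] 
time_s: 15.25 eef_pos: [0.4565, 0.0103, 0.0875] force: [10.3, 1.3, -4.3]
```

View pics/d9.png

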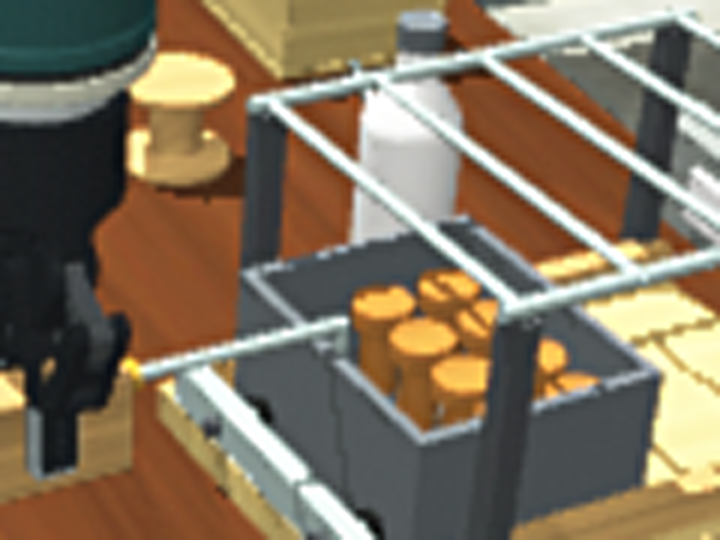

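View pics/s9.png

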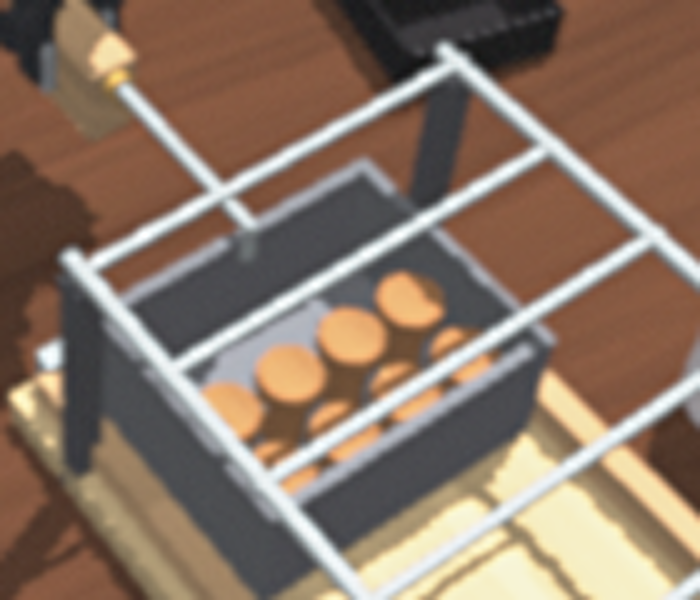

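```bash
g() { grep -E "time|eef_pos|force"|tr '\n' ' ';echo; }
python3 -m handwheel '[[[0,0.0008,0],[0,0,0]]]' 1|g
python3 -m handwheel '[[[0,0,0],[0,0,0]]]' 1|g
```

```text
time_s: 15.45 eef_pos: [0.4571, 0.0104, 0.0875] force: [9.3, 0.7, -3.9] 
time_s: 15.55 eef_pos: [0.4571, 0.0104, 0.0874] force: [9.4, 0.8, -4.1]
```

```bash
g() { grep -E "time|eef_pos|force"|tr '\n' ' ';echo; }
python3 -m handwheel '[[[0,0.0004,0],[0,0,0]]]' 1|g
python3 -m handwheel '[[[0,0,0],[0,0,0]]]' 1|g
python3 -m handwheel '[[[0,0,0],[0,0,0]],[[0,0,0],[0,0,0]]]' 1|g
```

```text
time_s: 15.65 eef_pos: [0.4572, 0.0104, 0.0874] force: [5.7, 0.2, -2.9] 
time_s: 15.75 eef_pos: [0.4572, 0.0104, 0.0874] force: [7.0, -0.5, -2.9] 
time_s: 15.95 eef_pos: [0.4572, 0.0104, 0.0874] force: [6.7, 1.1, -3.4]
```

```bash
g() { grep -E "time|eef_pos|force"|tr '\n' ' ';echo; }
python3 -m handwheel '[[[0,-0.0003,0],[0,0,0]],[[0,0,0],[0,0,0]],[[0,0,0],[0,0,0]]]' 1|g
python3 -m handwheel '[[[0,0,0],[0,0,0]],[[0,0,0],[0,0,0]],[[0,0,0],[0,0,0]],[[0,0,0],[0,0,0]],[[0,0,0],[0,0,0]]]' 1|g
python3 -m handwheel '[[[0,0,0],[0,0,0]],[[0,0,0],[0,0,0]],[[0,0,0],[0,0,0]],[[0,0,0],[0,0,0]],[[0,0,0],[0,0,0]]]' 1|g
```

```text
time_s: 16.25 eef_pos: [0.4572, 0.0103, 0.0875] force: [8.6, -0.7, -3.6] 
time_s: 16.75 eef_pos: [0.4572, 0.0103, 0.0874] force: [8.9, 0.9, -3.7] 
time_s: 17.25 eef_pos: [0.4572, 0.0104, 0.0874] force: [8.4, 1.0, -3.4]
```

```bash
g() { grep -E "time|eef_pos|force"|tr '\n' ' ';echo; }
python3 -m handwheel '[[[0,0.001,0],[0,0,0]],[[0,0.002,0],[0,0,0]],[[0,0.004,0],[0,0,0]],[[0,0.004,0],[0,0,0]],[[0,0,0],[0,0,0]]]' 1|g
python3 -m handwheel '[[[0,0,-0.005],[0,0,0]],[[0,0,-0.01],[0,0,0]],[[0,0,-0.01],[0,0,0]],[[0,0,-0.006],[0,0,0]],[[0,0,0],[0,0,0]]]' 1|g
python3 - <<'E'
from h import *
snap("scene","s10",(310,180,450,300),5);snap("side","d10",(270,120,430,240),5);snap("wrist","w10")
E
```

```text
time_s: 17.75 eef_pos: [0.4679, 0.0114, 0.0872] force: [0.1, -0.4, -0.6] 
time_s: 18.25 eef_pos: [0.4681, 0.0113, 0.1195] force: [-0.2, 0.1, -1.8]
```

View pics/d10.png

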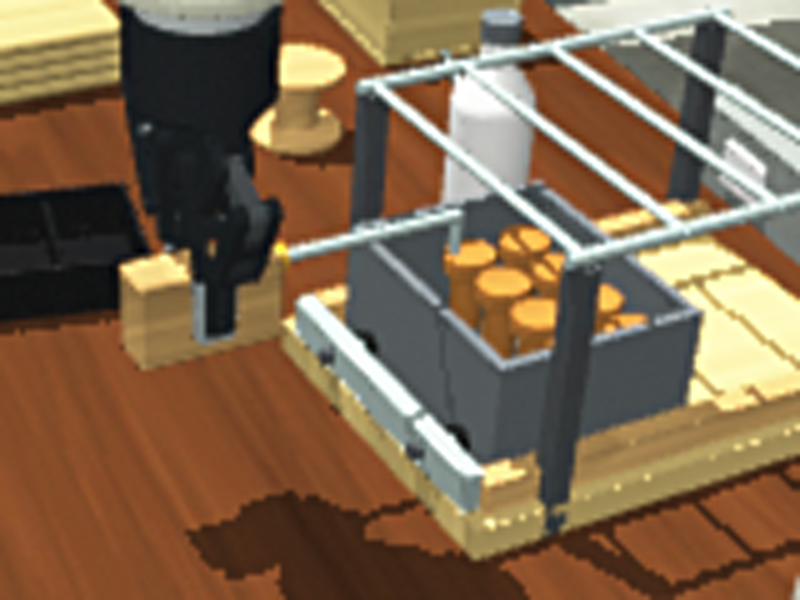

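View pics/s10.png

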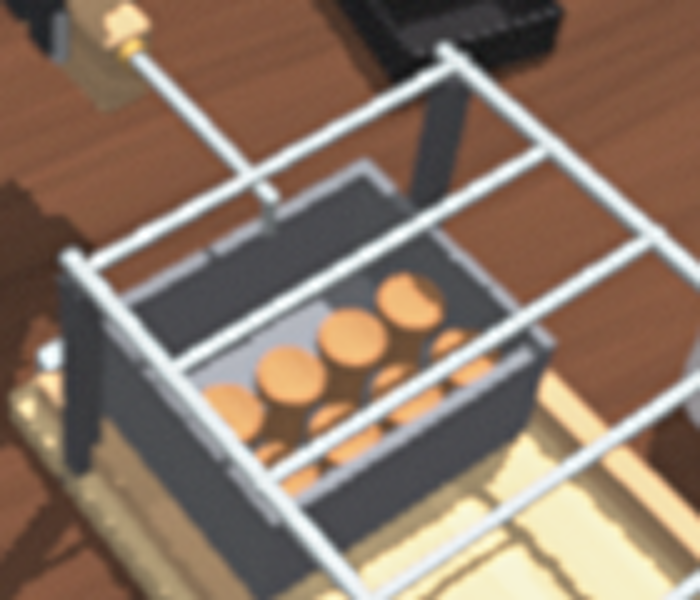

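```bash
g() { grep -E "time|eef_|force"|tr '\n' ' ';echo; }
python3 -m handwheel '[[[0,-0.015,0],[0,0,0]],[[0,-0.02,0],[0,0,0]],[[0,-0.02,0],[0,0,0]],[[0,-0.02,0],[0,0,0]],[[0,0,0],[0,0,0]]]' 1|g
python3 -m handwheel '[[[0,0,0],[0,0,0.05]],[[0,0,0],[0,0,0.052]],[[-0.03,0,0],[0,0,0]],[[-0.04,0,0],[0,0,0]],[[-0.04,0,0],[0,0,0]]]' 1|g
python3 -m handwheel '[[[-0.04,0,0],[0,0,0]],[[-0.04,0,0],[0,0,0]],[[-0.04,0,0],[0,0,0]],[[-0.03,0,0],[0,0,0]],[[0,0,0],[0,0,0]]]' 1|g
```

```text
time_s: 18.9 eef_pos: [0.3906, 0.0039, 0.1178] eef_rot: [[-0.094, 0.996, -0.002], [0.996, 0.094, -0.001], [-0.0, -0.002, -1.0]] force: [1.5, 0.8, -1.8] 
time_s: 19.4 eef_pos: [0.3924, -0.1069, 0.1182] eef_rot: [[0.006, 1.0, 0.0], [1.0, -0.006, -0.0], [-0.0, 0.0, -1.0]] force: [0.5, 0.5, -2.5] 
time_s: 19.9 eef_pos: [0.3907, -0.2597, 0.118] eef_rot: [[0.012, 1.0, -0.0], [1.0, -0.012, -0.001], [-0.001, -0.0, -1.0]] force: [0.3, -0.1, -1.2]
```

```bash
g() { grep -E "time|eef_|force"|tr '\n' ' ';echo; }
python3 -m handwheel '[[[-0.01,0.02,0],[0,0,0]],[[0,0.03,0],[0,0,0]],[[0,0.03,0],[0,0,0]],[[0,0.028,0],[0,0,0]],[[0,0,0],[0,0,0]]]' 1|g
python3 -m handwheel '[[[0,0,0.02],[0,0,0]],[[0,0,0.02],[0,0,0]],[[0,0,0.02],[0,0,0]],[[0,0,0.01],[0,0,0]],[[0,0,0],[0,0,0]]]' 1|g
python3 - <<'E'
from h import *
snap("wrist","w11");snap("side","d11",(310,200,470,320),5)
E
```

```text
time_s: 20.4 eef_pos: [0.5023, -0.2652, 0.1178] eef_rot: [[0.005, 1.0, 0.001], [1.0, -0.005, 0.001], [0.001, 0.001, -1.0]] force: [-0.6, 0.5, -2.0] 
time_s: 20.9 eef_pos: [0.4982, -0.266, 0.047] eef_rot: [[0.007, 1.0, -0.002], [1.0, -0.007, 0.001], [0.001, -0.002, -1.0]] force: [-0.6, 0.0, -0.9]
```

View pics/d11.png

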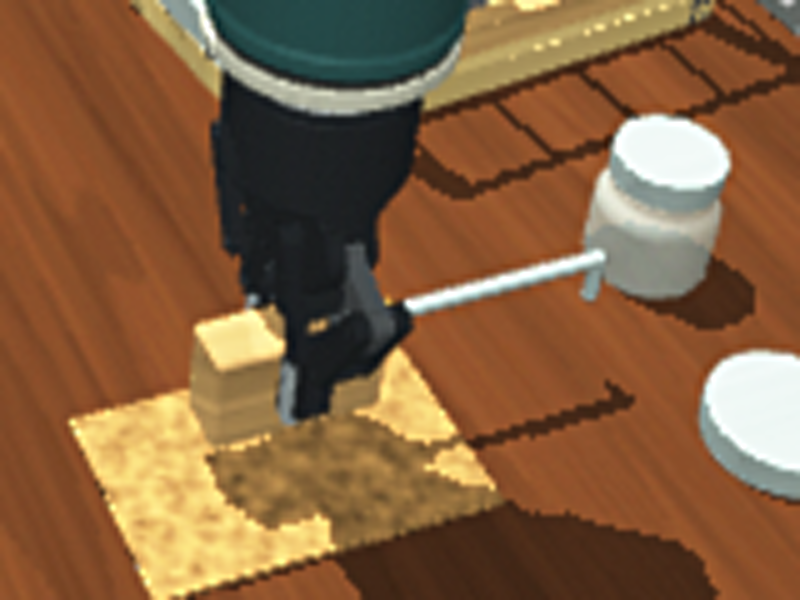

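View pics/w11.png

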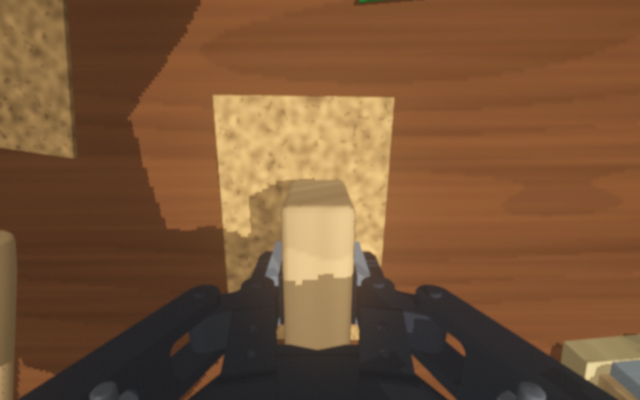

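```bash
g() { grep -E "time|eef_pos|force"|tr '\n' ' ';echo; }
python3 -m handwheel '[[[-0.005,0.001,0.008],[0,0,0]],[[0,0,0.008],[0,0,0]],[[0,0,0.003],[0,0,0]],[[0,0,0],[0,0,0]]]' 1|g
python3 -m handwheel '[[[0,0,0.001],[0,0,0]]]' 1|g
python3 -m handwheel '[[[0,0,0.001],[0,0,0]]]' 1|g
```

```text
time_s: 21.4 eef_pos: [0.4995, -0.2714, 0.0287] force: [0.4, 0.3, -2.2] 
time_s: 21.5 eef_pos: [0.4999, -0.2715, 0.0283] force: [0.3, -0.1, -0.7] 
time_s: 21.6 eef_pos: [0.5, -0.2716, 0.0274] force: [-0.1, -0.2, -1.6]
```

```bash
g() { grep -E "time|eef_pos|force"|tr '\n' ' ';echo; }
python3 -m handwheel '[[[0,0,0.001],[0,0,0]]]' 1|g
python3 -m handwheel '[[[0,0,0.001],[0,0,0]]]' 1|g
python3 -m handwheel '[[[0,0,0.0005],[0,0,0]]]' 1|g
```

```text
time_s: 21.7 eef_pos: [0.4999, -0.2716, 0.0264] force: [-0.2, 0.3, -2.7] 
time_s: 21.8 eef_pos: [0.4999, -0.2716, 0.0253] force: [-0.2, 0.5, -1.4] 
time_s: 21.9 eef_pos: [0.4998, -0.2715, 0.0247] force: [-0.6, -0.4, -3.1]
```

```bash
g() { grep -E "time|eef_pos|force"|tr '\n' ' ';echo; }
python3 -m handwheel '[[[0,0,0.0005],[0,0,0]]]' 1|g
python3 -m handwheel '[[[0,0,0.0005],[0,0,0]]]' 1|g
python3 - <<'E'
from h import *
snap("side","d12",(310,200,470,320),5)
E
```

```text
time_s: 22.0 eef_pos: [0.4998, -0.2716, 0.0246] force: [-6.4, 3.3, 15.2] 
time_s: 22.1 eef_pos: [0.4998, -0.2716, 0.0246] force: [-9.9, 4.5, 26.3]
```

View pics/d12.png

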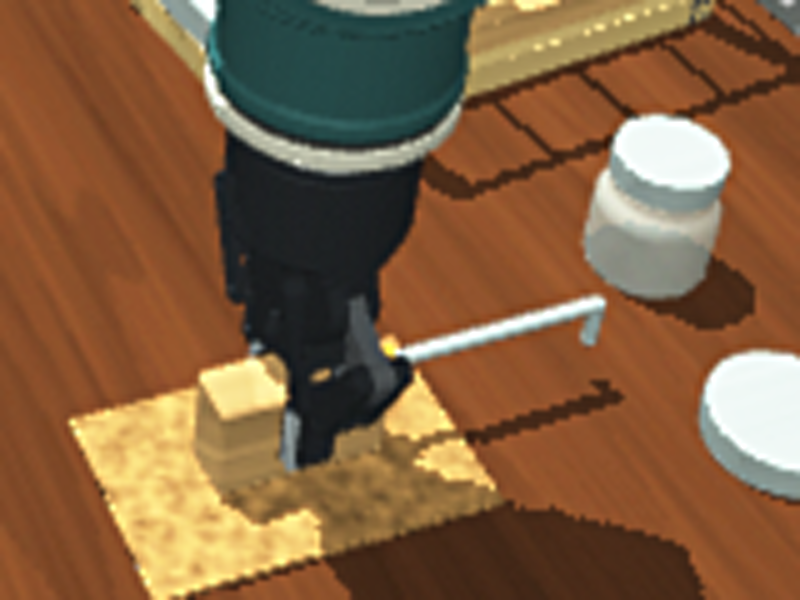

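Foot is on the mat, so I back off the load, then open and rise.

```bash
g() { grep -E "time|eef_pos|force|grip"|tr '\n' ' ';echo; }
python3 -m handwheel '[[[0,0,-0.0009],[0,0,0]],[[0,0,0],[0,0,0]]]' 1|g
python3 -m handwheel '[[[0,0,0],[0,0,0]],[[0,0,0],[0,0,0]],[[0,0,0],[0,0,0]],[[0,0,0],[0,0,0]],[[0,0,0],[0,0,0]]]' 0|g
python3 -m handwheel '[[[0,0,0],[0,0,0]],[[0,0,0],[0,0,0]],[[0,0,0],[0,0,0]],[[0,0,0],[0,0,0]],[[0,0,0],[0,0,0]]]' 0|g
```

```text
time_s: 22.35 eef_pos: [0.4999, -0.2716, 0.0248] force: [0.6, -0.5, -1.8] gripper_width: 0.0278 
time_s: 22.85 eef_pos: [0.4998, -0.2716, 0.0247] force: [0.3, -0.0, -0.0] gripper_width: 0.0855 
time_s: 23.35 eef_pos: [0.4998, -0.2716, 0.0247] force: [-0.6, -0.3, -0.7] gripper_width: 0.0853
```

```bash
g() { grep -E "time|eef_pos|force|grip"|tr '\n' ' ';echo; }
python3 -m handwheel '[[[0,0,-0.01],[0,0,0]],[[0,0,-0.03],[0,0,0]],[[0,0,-0.04],[0,0,0]],[[0,0,-0.04],[0,0,0]],[[0,0,-0.04],[0,0,0]]]' 0|g
python3 -m handwheel '[[[0,0,-0.04],[0,0,0]],[[0,0,0],[0,0,0]],[[0,0,0],[0,0,0]]]' 0|g
python3 - <<'E'
from h import *
np.set_printoptions(precision=4,suppress=True)
snap("scene","s13");snap("side","d13",(310,160,470,280),5);snap("wrist","w13");snap("side","d14",(270,120,430,240),5)
E
```

```text
time_s: 23.85 eef_pos: [0.4996, -0.2714, 0.1871] force: [0.3, 0.4, -0.5] gripper_width: 0.0853 
time_s: 24.15 eef_pos: [0.5, -0.2716, 0.226] force: [-0.2, -0.2, -0.4] gripper_width: 0.0854
```

View pics/s13.png

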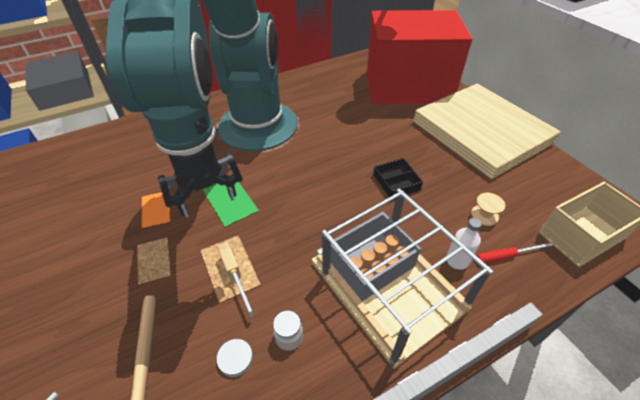

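View pics/d14.png

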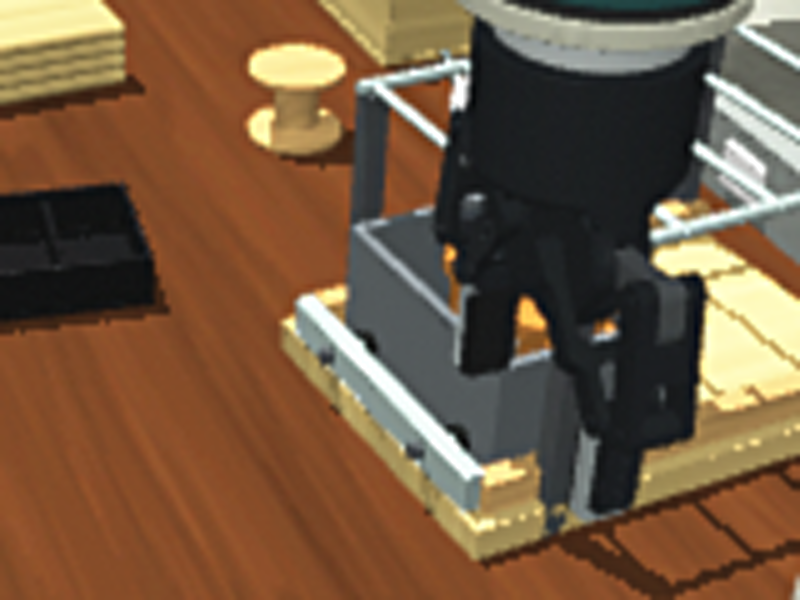

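View pics/w13.png

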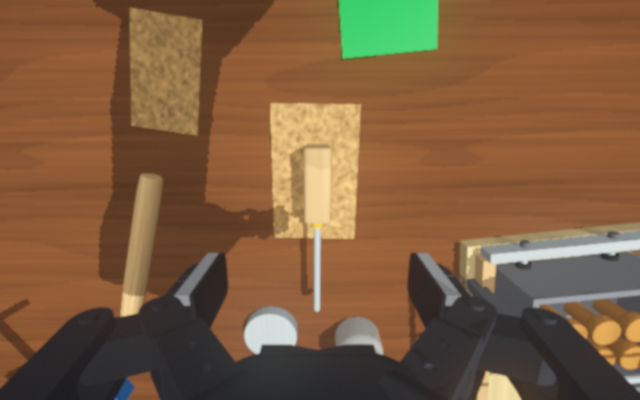

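```bash
python3 -c "
from rig import manip
print(manip.close_job())"
```

```text
the job is handed in; nothing more can be done
None
```

I hooked the tote, drew it forward about 65 mm onto both rubber bumpers, unhooked it, set the hook back upright on its mat and handed the job in at about 24 s.

- **Pull:** the tote slid at about 4–5 N and then bore on the bumpers. My last small steps took the pull briefly to about 10.8 N. The force levelled off there, possibly the very start of tipping, so I eased back and held a steady 8.4–8.9 N for about 1 s. It stayed well under 20 N.
- **Tote:** after unhooking, the pictures showed it flat, with its front wall against both bumpers.
- **Hook:** it was lowered until its foot touched the mat. The last step pressed on the mat with about 26 N, which I relieved before opening the gripper. The final wrist view showed it upright on the larger cork mat, at nearly its starting pose.
- **Other things:** the ones I could see in the last pictures (jar, disc, glue, spool, tray) looked undisturbed. The arm ended clear at TCP z = 0.226 m, with near-zero wrist force.

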